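# Set out the coating and rinsing station

### The job

Set out the coating station: lay the black plate on the middle of the sloping rack, lengthwise down the slope with a short end resting against the rack's backstop, and lay the red plate squarely on top of it, against the backstop too. Stand the brown bottle in the middle of the green pad, stand the white jar upright on the bench midway between that pad and the yellow dish, in line with them, and lay the blue lid centred on top of the jar. Do not knock or shift the orange-capped vial and the brass weight, and let go of everything.

Things in the scene. Friction and masses are not known exactly. Their poses are not given: they have to be found in the camera images.
- black_plate_c (a point): black coated test plate, 80 x 50 x 10 mm, about 80 g, lying flat at the start; this point is its centre; its x runs along the 80 mm length, y along the 50 mm width, z is its upper face's normal. Pick it across the 50 mm width.
- red_plate_c (a point): red coated test plate, 80 x 50 x 10 mm, about 80 g, lying flat at the start; this point is its centre; its x runs along the 80 mm length, y along the 50 mm width, z is its upper face's normal. Pick it across the 50 mm width.
- bottle_c (a point): brown glass bottle with a black cap and a white label, standing upright, 90 mm tall, about 120 g: round body of diameter 46 mm up to 58 mm height, shoulder up to 70 mm, cap of diameter 27 mm from 74 to 90 mm. This point is on its axis, half-way up (45 mm above its underside); z is up.
- jar_c (a point): open white plastic jar with a grey band, straight-sided, outer diameter 56 mm, wall 4 mm, 62 mm tall, about 100 g, standing mouth up. This point is on its axis, 31 mm above its underside; z is up.
- lid_c (a point): loose blue lid, a plain disc of diameter 60 mm and 14 mm thick with a lighter blue top, about 30 g, lying flat; it has no skirt or thread and simply lies on the jar's rim. This point is its centre; z is up.
- rack: Fixed light-blue board, 120 mm wide (y), sloping 20 deg, no side walls; dark blue backstop along its lower end (-x, near the robot), square to it, 26 mm high. Origin on the bench, z up, x level towards the high end. Board meets backstop at x -55, z 22 mm; the board is 115 mm long. Plates do not slide by themselves. Seated plate centres: black x -19, z 40 mm; red x -23, z 50 mm; both y 0.
- green_pad: round green pad, fixed, diameter 72 mm, 4 mm thick, flat. Origin: centre of its underside, on the bench. The pad's centre and the dish's centre are always 240 mm apart and lie on the pad's y axis, the dish on either the +y or -y side.
- yellow_dish: shallow yellow waste dish, fixed, 80 mm across the rim, 22 mm tall. Origin: centre of its underside, on the bench. Stays empty.
- vial_c (a point): small clear glass vial with an orange cap, loose, upright, diameter 25 mm, 48 mm tall: not to be disturbed. This point is its centre.
- weight_c (a point): small brass balance weight with a knob, loose, upright, diameter 32 mm, 40 mm tall: not to be disturbed. This point is its centre.
Not all that is in view belongs to the job. What is meant by the part that bears red_plate_c is not turquoise, and is the smaller of those in its own colour.

How it is judged:
By the outcome, as a careful person would: the job done as asked, in the order asked, and still so for the second after the job is handed in, with the robot touching nothing.
It also fails if it takes over 120 s, if anything falls off the work surface, if the arm or the gripper's body presses on something with over 40 N, if the wrist force passes 120 N, or if a joint passes its speed limit or range.

### The arm

A 6-joint arm with a two-finger parallel gripper is mounted at the origin on the work surface. World frame = base frame: x ahead of the robot, y to its left, z up, the work surface at z = 0. Lengths are in m, angles in rad, forces in N, time in s.
With the tool pointing down it reaches from about 0.425 to 0.95 m from the base axis. Payload 3.5 kg.
Tool frame: the origin (TCP) lies midway between the tips of the shut fingers; the grasp point (between the pads) lies 19 mm behind it; z points along the fingers, y is the line along which they close (so a half turn about z gives the same grasp; the last joint's range is limited). The gripper opens to 85 mm and grips with 20 to 120 N. Pads are 22 mm wide; open, the fingers measure 114 mm over their backs; the gripper's body (76 mm by 85 mm) begins 54 mm behind the grasp point. The pads swing forward as they close: fully open they stand 13 mm farther back than shut.
Start: joints at [-1.367, 0.286, 1.577, -0, 1.279, -0.15], TCP at [0.234, -0.633, 0.231] pointing down, gripper open.
Joint ranges: [-2.77, 2.77], [-0.9, 2.22], [0.21, 2.48], [-1.53, 4.67], [0.24, 2.81], [-2.84, 2.84]. Speed limits (rad/s): [2.79, 2.79, 3.14, 3.14, 3.14, 3.14].

### API

Orientations are given as a unit quaternion [x, y, z, w].
In Python, from plant import ctrl, cams, order gives the robot as it stands.
- The arm moves only by the tool move_arm, never from a script. Its argument "plan" is one flat list of numbers, 7 for each row, row after row: the shift along the world's x, y, z in mm, then the turn, a rotation vector about the world's x, y, z in degrees, then the finger opening in mm, from 0 to 85.4. A call has 1 to 12 rows; each row shifts and turns the commanded pose from where the row before left it; what a row does not reach is not made up. A row lasts 1/10 s, in which the tool goes at most 50 mm and 8.59 degrees, less where a joint would pass 70% of its speed; a pose out of reach is approached as far as the arm can. A call is refused whole if a number of a shift passes 50 or a number of a turn 8.59, either way. A call with a gripper value outside its range is refused whole. The fingers move at their own pace and stop on an object; "newtons" is the grip in N (left out, the last holds). Time passes only in rows, so rows that do not move let the fingers close. It gives the time, the measured TCP pose, the force, the opening and the grip force at its end, in the units of the state.
- ctrl.get_state(): the state, without advancing time (a new reading comes with each control period).
- cams.read_camera(name): name is "scene" or "top" or "wrist"; returns a dict with "color" (480x640x3 uint8, red, green, blue), "fov_y" (degrees; the focal length in pixels is half the picture's height over the tangent of half this angle, whatever the lens; pixels are square), "cx", "cy" (the principal point, pixels), "origin" and "orientation" of the camera in the world; the wrist camera has in their place "T_tool_cam" (4x4, takes a point from camera to tool coordinates, whose origin is the TCP and whose axes are the flange's). Camera axes: x right, y up, looking along -z (the intrinsics and any distortion apply to the point x, -y, -z); pixel columns grow to the right and rows downward; lengths in m; the calibration is good to about 2 mm. A picture is of the moment at which its call begins: read the wrist's pose just before it. There is no depth.
- order.sign_off(): hands the job in; it is judged then, once.
The state is a dict: "time": time; "qpos": joint angles; "dq": joint speeds; "joint_efforts": joint torques, N m; "eef_pos": TCP position; "tcp_rot": TCP orientation; "contact_force": force on the tool from outside, world axes, zero at the start; "wrist_torque": the same for the moment, N m; "opening": opening from 0.0 (shut) to 1.0 (fully open); "finger_force": force on a finger pad.
Only numpy, scipy, OpenCV 4.12 (cv2) and the standard library are available. Lean on these libraries where they do the work, as an engineer would, in place of code of your own. Each camera call takes 0.05 s, during which the arm holds its last target. There are 200 camera calls.

## Working session

There is one attempt and no reset: what is moved stays moved. The work goes in short steps, Python scripts to look and compute and a tool call to move; the robot and the scene stay as the last step left them, time stands still between calls to the robot, and variables do not carry over. Pictures are saved under pics/ and viewed, at most 14 in all, crops included, and the job is handed in when it is done.

Besides the shell and the picture viewer there is one more tool, called after "Request:" as a command line: name --argument value ..., lists and objects as JSON in quotes. move_arm: Moves the arm, as the interface text tells. Its arguments: {"type":"object","properties":{"plan":{"type":"array","items":{"type":"number"}},"newtons":{"type":"number"}},"required":["plan"]}

```bash
ls; mkdir -p pics
python3 - <<'E'
from plant import ctrl,cams,order
import cv2,numpy as np
for n in ["scene","top"]:
    d=cams.read_camera(n); cv2.imwrite(f"pics/{n}0.png",d["color"][:,:,::-1])
    print(n,{k:v for k,v in d.items() if k!="color"})
d=cams.read_camera("wrist");print({k:v for k,v in d.items() if k!="color"})
print(ctrl.get_state())
E
```

```text
pics
scene {'fov_y': 54.68892324628287, 'cx': 325.21696652783453, 'cy': 238.877847064784, 'origin': array([1.05314129, 0.37074227, 0.61655984]), 'orientation': array([0.19235982, 0.38462205, 0.81540299, 0.38753263])}
top {'fov_y': 43.211115398153105, 'cx': 324.0197840469234, 'cy': 239.7545450778455, 'origin': array([ 0.27535055, -0.03533371,  1.28005348]), 'orientation': array([-0.06954145,  0.0720737 ,  0.7047456 , -0.70235533])}
{'fov_y': 67.30452375155629, 'cx': 323.32238390970616, 'cy': 238.88065176699197, 'T_tool_cam': array([[ 1.65724306e-03,  9.62252146e-01,  2.72154480e-01,
         6.84112677e-02],
       [ 9.99998612e-01, -1.64133324e-03, -2.86103398e-04,
        -1.17041019e-03],
       [ 1.71392587e-04,  2.72154576e-01, -9.62253531e-01,
        -1.42840970e-01],
       [ 0.00000000e+00,  0.00000000e+00,  0.00000000e+00,
         1.00000000e+00]])}
{'time': 0.15, 'qpos': array([-1.36704100e+00,  2.86978774e-01,  1.57782790e+00, -1.94431798e-05,
        1.27862965e+00, -1.50029934e-01]), 'dq': array([ 0.00020373, -0.00223686, -0.0040378 , -0.00013009, -0.00122584,
       -0.00219773]), 'joint_efforts': array([ 1.05152765e-03, -4.06600499e+01, -2.93141645e+01, -1.53374381e-04,
        3.92498856e-03, -1.67225483e-05]), 'eef_pos': array([ 0.23375395, -0.63268633,  0.23026082]), 'tcp_rot': array([ 9.84394340e-01,  1.75974238e-01, -3.40637558e-05, -9.21255948e-04]), 'contact_force': array([0.37066959, 0.50093232, 0.11430289]), 'wrist_torque': array([-0.00235329,  0.00454354, -0.02713343]), 'finger_force': 0.0, 'opening': 1.000335378206818}
```

View pics/top0.png

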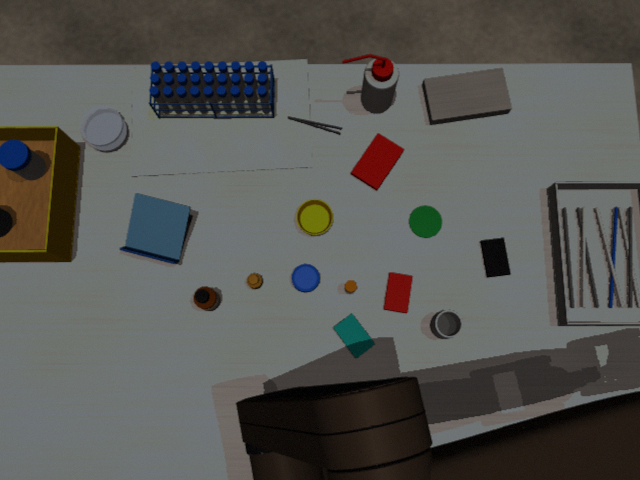

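View pics/scene0.png

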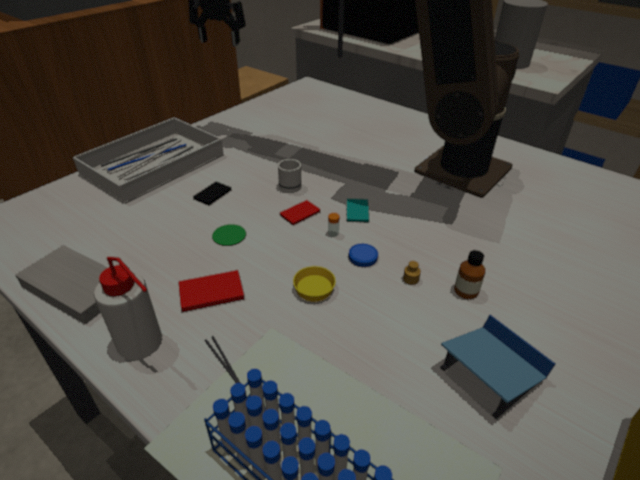

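```bash
cat > h.py <<'E'
import cv2,numpy as np
from scipy.spatial.transform import Rotation as R
from plant import ctrl,cams,order
def cam(n):
    s=ctrl.get_state(); d=cams.read_camera(n)
    if n=="wrist":
        T=np.eye(4);T[:3,:3]=R.from_quat(s["tcp_rot"]).as_matrix();T[:3,3]=s["eef_pos"];T=T@d["T_tool_cam"]
        d["Rm"],d["o"]=T[:3,:3],T[:3,3]
    else: d["Rm"],d["o"]=R.from_quat(d["orientation"]).as_matrix(),np.array(d["origin"])
    d["f"]=240/np.tan(np.radians(d["fov_y"]/2)); return d
def unproj(d,px,z):
    px=np.atleast_2d(px).astype(float)
    v=np.c_[(px[:,0]-d["cx"])/d["f"],-(px[:,1]-d["cy"])/d["f"],-np.ones(len(px))]@d["Rm"].T
    return d["o"]+v*((z-d["o"][2])/v[:,2])[:,None]
def proj(d,P):
    q=(np.atleast_2d(P)-d["o"])@d["Rm"]
    return np.c_[d["cx"]-d["f"]*q[:,0]/q[:,2],d["cy"]+d["f"]*q[:,1]/q[:,2]]
def masks(img):
    H=cv2.cvtColor(img,cv2.COLOR_RGB2HSV);h,s,v=[H[...,i].astype(int) for i in range(3)]
    return dict(red=((h<6)|(h>174))&(s>170)&(v>60),green=(h>50)&(h<75)&(s>120),yellow=(h>25)&(h<34)&(s>170)&(v>70),
      blue=(h>105)&(h<125)&(s>150),black=(v<30),orange=(h>8)&(h<24)&(s>150)&(v>60),cyan=(h>80)&(h<97)&(s>120),
      board=(h>95)&(h<112)&(s>70))
def blobs(d,col,z,amin=40,box=(0,0,640,480)):
    m=masks(d["color"])[col].astype(np.uint8);k=np.zeros_like(m);k[box[1]:box[3],box[0]:box[2]]=1
    cs,_=cv2.findContours(m*k,cv2.RETR_EXTERNAL,cv2.CHAIN_APPROX_NONE);out=[]
    for c in cs:
        if cv2.contourArea(c)<amin: continue
        W=(unproj(d,c[:,0],z)[:,:2]*1000).astype(np.float32)
        (cx,cy),(w,h),a=cv2.minAreaRect(W)
        if w<h: w,h,a=h,w,a+90
        out.append([col,cv2.boundingRect(c),np.round([cx,cy,w,h,a],1).tolist()])
    return out
E
python3 - <<'E'
from h import *
d=cam("top")
for c,z in [("red",.01),("green",.004),("yellow",.022),("blue",.014),("orange",.045),("black",.01),("cyan",.01),("board",.04)]:
    for b in blobs(d,c,z,box=(100,110,530,345)): print(b)
print("bottle",unproj(d,(204,294),.09),"jar",unproj(d,(446,323),.062))
print(unproj(d,[(122,249),(180,262)],.046),unproj(d,[(137,195),(193,207)],.061))
c=np.vstack([cv2.resize(d["color"][100:345,330:530],(600,735)[:2])[:300*735//735*1] ]) if 0 else cv2.resize(d["color"][120:345,330:530],None,fx=2.6,fy=2.6)
cv2.imwrite("pics/crop1.png",c[:,:,::-1])
E
```

```text
['red', (384, 273, 28, 40), [420.5, -194.7, 78.4, 48.8, 170.1]]
['red', (351, 134, 53, 55), [710.3, -157.9, 110.0, 68.4, 146.3]]
['green', (409, 206, 33, 32), [575.1, -259.3, 69.2, 68.2, 152.4]]
['yellow', (297, 200, 36, 35), [581.0, -20.2, 74.8, 74.6, 89.8]]
['blue', (292, 264, 28, 28), [452.0, -1.1, 57.3, 56.9, 179.8]]
['blue', (120, 247, 58, 17), [502.1, 331.5, 124.7, 9.5, 75.3]]
['orange', (345, 281, 12, 12), [429.2, -93.6, 23.4, 21.7, 134.6]]
['orange', (247, 274, 15, 14), [441.7, 103.7, 28.8, 26.8, 89.8]]
['orange', (298, 201, 33, 18), [591.5, -19.5, 67.2, 36.8, 89.8]]
['black', (195, 289, 15, 14), [414.6, 216.6, 28.8, 26.2, 45.9]]
['black', (480, 238, 30, 39), [494.5, -403.3, 78.4, 50.1, 7.0]]
['black', (428, 110, 81, 14), [813.5, -363.6, 179.4, 30.9, 89.9]]
['cyan', (334, 314, 40, 31), [331.8, -100.4, 77.6, 49.0, 36.4]]
['board', (292, 264, 28, 28), [448.3, -1.8, 56.1, 55.7, 179.8]]
['board', (120, 193, 70, 71), [553.3, 311.3, 131.1, 124.9, 75.5]]
['board', (155, 110, 119, 8), [809.0, 198.6, 257.6, 16.3, 89.9]]
bottle [[0.40918127 0.19640102 0.09      ]] jar [[ 0.35266692 -0.28310861  0.062     ]]
[[0.50804094 0.37788434 0.046     ]
 [0.4804053  0.2567645  0.046     ]] [[0.61951116 0.34883003 0.061     ]
 [0.59339387 0.23130903 0.061     ]]
```

View pics/crop1.png

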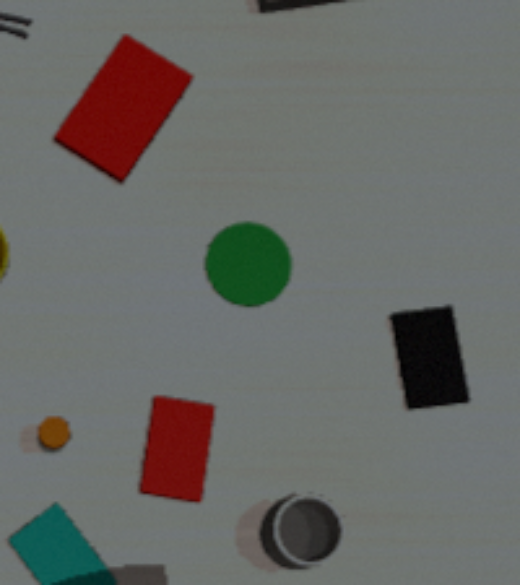

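Red candidates: (377,161) is 110×68 mm, (398,292) is 78×49 mm, and the one at (353,336) is turquoise. The crop confirms that the smaller red plate at (398,292) is the one meant. The black plate is at (495,257), the jar at (446,323), the pad at (425,222), and the bottle at (204,296). I'll go above the black plate.

Request:
move_arm --plan '[33,29,-10,0,0,-1.7,85,33,29,-10,0,0,-1.7,85,33,29,-10,0,0,-1.7,85,33,29,-10,0,0,-1.7,85,33,29,-10,0,0,-1.7,85,33,29,-10,0,0,-1.7,85,33,29,-10,0,0,-1.7,70,29,27,-11,0,0,-1.4,62,0,0,0,0,0,0,60]'

```text
time: 1.1
eef_pos: [0.4959, -0.3985, 0.1479]
tcp_rot: [0.998, 0.063, -0.001, -0.002]
contact_force: [-0.5, 0.0, 0.8]
opening: 0.705
finger_force: 0.0
```

```bash
cat > look.py <<'E'
import sys
from h import *
d=cam("wrist");s=ctrl.get_state()
r=R.from_quat(s["tcp_rot"]).as_matrix()
print("t",s["time"],"tcp",np.round(s["eef_pos"]*1000,1),"yawx",round(np.degrees(np.arctan2(r[1,0],r[0,0])),2),"toolz",np.round(r[:,2],3),"F",np.round(s["contact_force"],1),"op",round(s["opening"]*85.4,1),"ff",round(s["finger_force"],1))
if sys.argv[1]!="-": cv2.imwrite(f"pics/{sys.argv[1]}.png",d["color"][:,:,::-1])
for a in sys.argv[2:]:
    c,z=a.split(":")
    for b in blobs(d,c,float(z)/1000,amin=400): print(b)
E
python3 look.py w1 black:10 red:10 green:4
```

```text
t 1.15 tcp [ 494.8 -400.7  148.8] yawx 7.21 toolz [-0.002  0.002 -1.   ] F [ 0.   0.1 -1.1] op 59.6 ff 0.0
['black', (0, 301, 640, 179), [332.9, -412.0, 638.0, 194.5, 97.7]]
['black', (302, 196, 56, 77), [488.1, -403.1, 63.6, 43.7, 7.2]]
['red', (41, 231, 70, 99), [420.2, -196.0, 79.1, 49.4, 170.1]]
['green', (106, 47, 96, 101), [574.1, -259.6, 70.6, 69.7, 97.3]]
```

View pics/w1.png

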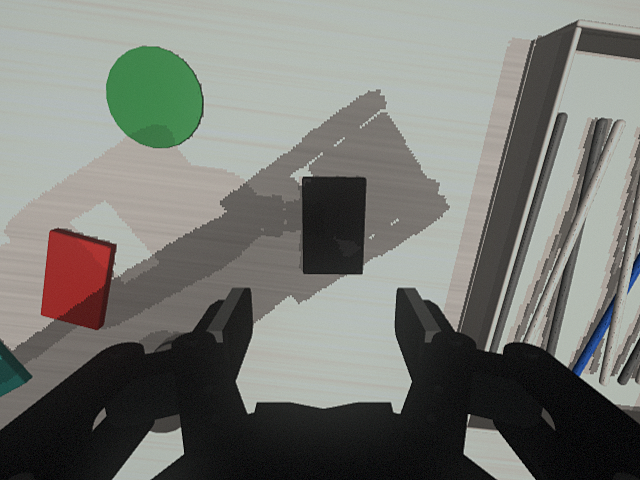

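The wrist view shows the black plate at (334,225), aligned between the fingers. The red plate is at (78,280) and the pad at (154,97). I'll descend on the black plate.

Request:
move_arm --plan '[0.5,-0.5,-35,0,0,0,60,0,0,-35,0,0,0,60,0,0,-35,0,0,0,60,0,0,-30,0,0,0,60,0,0,-15,0,0,0,60,0,0,0,0,0,0,60,0,0,0,0,0,0,40,0,0,0,0,0,0,40,0,0,0,0,0,0,40,0,0,0,0,0,0,40]' --newtons 40

```text
time: 2.15
eef_pos: [0.495, -0.4042, 0.0016]
tcp_rot: [0.998, 0.061, 0.001, 0.001]
contact_force: [-0.1, -0.2, -0.7]
opening: 0.567
finger_force: 42.4
```

Request:
move_arm --plan '[0,0,40,0,0,0,40,0,0,50,0,0,0,40,0,0,50,0,0,0,40,3,47,6,0,0,-1.3,40,3,47,6,0,0,-1.3,40,3,47,6,0,0,-1.3,40,3,47,6,0,0,-1.3,40,3,47,6,0,0,-1.3,40,3,47,6,0,0,-1.3,40,3,47,6,0,0,-1.3,40,3,47,6,0,0,-1.3,40,3,47,6,0,0,-1.3,40]'

```text
time: 3.35
eef_pos: [0.5212, 0.0213, 0.1953]
tcp_rot: [0.999, -0.042, 0.001, 0.0]
contact_force: [0.6, -0.0, -1.5]
opening: 0.568
finger_force: 42.4
```

Request:
move_arm --plan '[3,47,6,0,0,-1.3,40,3,47,6,0,0,-1.3,40,3,47,6,0,0,-1.3,40,3,47,0,0,0,-1.3,40,3,47,0,0,0,-1.3,40,0,0,0,0,0,0,40,0,0,0,0,0,0,40,0,0,0,0,0,0,40]'

```text
time: 4.15
eef_pos: [0.5362, 0.2537, 0.2123]
tcp_rot: [0.995, -0.098, -0.0, 0.0]
contact_force: [0.2, -0.3, -0.7]
opening: 0.567
finger_force: 42.4
```

```bash
python3 look.py w2
```

```text
t 4.2 tcp [536.4 253.3 212.4] yawx -11.3 toolz [ 0. -0. -1.] F [ 0.  -0.7 -0.6] op 48.2 ff 42.4
```

View pics/w2.png

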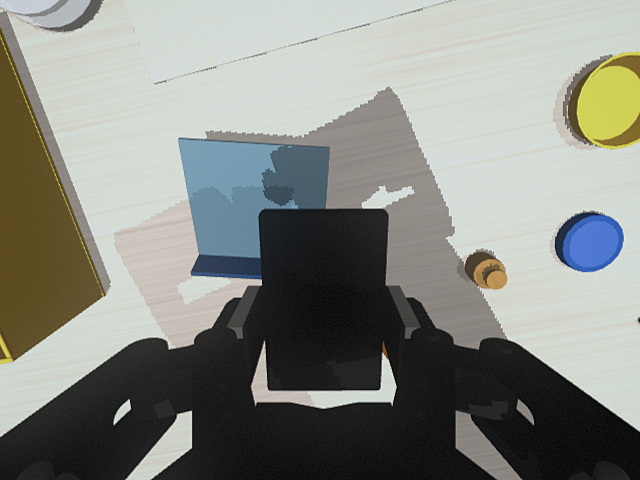

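Run:
```python
from h import *
from scipy.optimize import least_squares
d=cam("wrist");t=cam("top");s=ctrl.get_state();tcp=s["eef_pos"]*1000
W=[((179,138),(53,60,61.3)),((329,147),(53,-60,61.3)),((199,254),(-55,60,22))]
T=[((132.5,195),(53,60,61.3)),((190.5,207.5),(53,-60,61.3))]
def f(p):
    r=R.from_euler("z",p[2],degrees=True);o=np.array([p[0],p[1],0]);e=[]
    for c,L,w in ((d,W,1),):
        for px,P in L: e+=list(w*(proj(c,(o+r.apply(P))/1000)[0]-px))
    return np.array(e)
q=least_squares(f,[555,302,-13]);print(q.x,np.round(q.fun,1))
zt=tcp[2]/1000+.0084
c=unproj(d,[(260,210),(388,210),(381,389),(268,389)],zt)[:,:2]*1000-tcp[:2]
a=np.radians(-11.3);c=c@np.array([[np.cos(a),-np.sin(a)],[np.sin(a),np.cos(a)]])
print("plate corners in tool-aligned frame",np.round(c,1).tolist(),c.mean(0))
cr=cv2.resize(t["color"][180:280,100:220],None,fx=5,fy=5,interpolation=cv2.INTER_CUBIC)
cr2=cv2.resize(d["color"][120:300,160:345],None,fx=3,fy=3,interpolation=cv2.INTER_CUBIC)
im=np.zeros((540,1155,3),np.uint8)
im=np.hstack([cv2.resize(cr,(440,367)),cv2.resize(cr2,(355,346)).repeat(1,0)[:346]]) if 0 else cr2
cv2.imwrite("pics/rk.png",im[:,:,::-1])
```

```text
[557.95975625 308.18018672 -14.44020963] [-1.4  0.3  1.2  0.2  0.3 -0.6]
plate corners in tool-aligned frame [[41.0, 24.9], [41.0, -23.6], [-38.8, -24.6], [-38.9, 25.0]] [1.0620447  0.43098152]
```

View pics/rk.png

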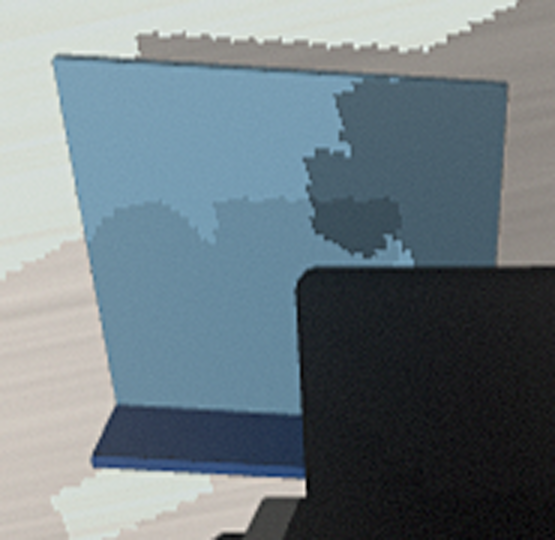

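The crop shows the rack corners at about (178,139), (329,148) and (199,255), with the backstop top at (191,273). I'll refit with these and add the top camera.

Run:
```python
from h import *
from scipy.optimize import least_squares
d=cam("wrist");t=cam("top")
m=masks(t["color"])["board"].astype(np.uint8);k=np.zeros_like(m);k[185:270,115:200]=1
cs,_=cv2.findContours(m*k,cv2.RETR_EXTERNAL,cv2.CHAIN_APPROX_NONE);c=max(cs,key=cv2.contourArea)
print(cv2.approxPolyDP(c,4,True)[:,0].tolist())
W=[((178,139),(53,60,61.3)),((329.3,148),(53,-60,61.3)),((199,255),(-55,60,22)),((191.3,273.3),(-63.9,60,46.4))]
def f(p):
    r=R.from_euler("z",p[2],degrees=True);o=np.array([p[0],p[1],0]);e=[]
    for px,P in W: e+=list(proj(d,(o+r.apply(P))/1000)[0]-px)
    return np.array(e)
q=least_squares(f,[555,302,-13]);print(q.x,np.round(q.fun,1))
p=q.x;r=R.from_euler("z",p[2],degrees=True)
print(proj(t,(np.array([p[0],p[1],0])+r.apply([(53,60,61.3),(53,-60,61.3),(-55,-60,22),(-63.9,60,46.4),(-63.9,-60,46.4)]))/1000))
```

```text
[[189, 207], [184, 220], [173, 224], [170, 239], [157, 243], [162, 260], [178, 261]]
[557.22981692 308.29959855 -14.22843165] [-0.7  1.   0.4  0.2  0.5 -0.4 -0.2 -1. ]
[[134.85109457 193.18720412]
 [190.17733713 206.75504979]
 [179.52158097 259.75920536]
 [119.9267867  248.0223902 ]
 [175.54667615 261.91631772]]
```

Request:
move_arm --plan '[0,30,0,0,0,-1.45,40,0,30.4,0,0,0,-1.45,40,-1.3,0,-10,-1.23,-4.85,0,40,-1.3,0,-10,-1.23,-4.85,0,40,-1.3,0,-10,-1.23,-4.85,0,40,-1.3,0,-10,-1.23,-4.85,0,40,0,0,-32,0,0,0,40,0,0,-32,0,0,0,40,0,0,-32,0,0,0,40,0,0,0,0,0,0,40,0,0,0,0,0,0,40]'

```text
time: 5.5
eef_pos: [0.5313, 0.3142, 0.0764]
tcp_rot: [0.977, -0.121, 0.172, 0.022]
contact_force: [0.5, 0.1, -0.1]
opening: 0.565
finger_force: 42.4
```

```bash
python3 look.py w3
```

```text
t 5.55 tcp [532.4 314.9  78. ] yawx -14.18 toolz [ 0.334 -0.083 -0.939] F [ 1.  -0.8  0.2] op 48.4 ff 42.4
```

View pics/w3.png

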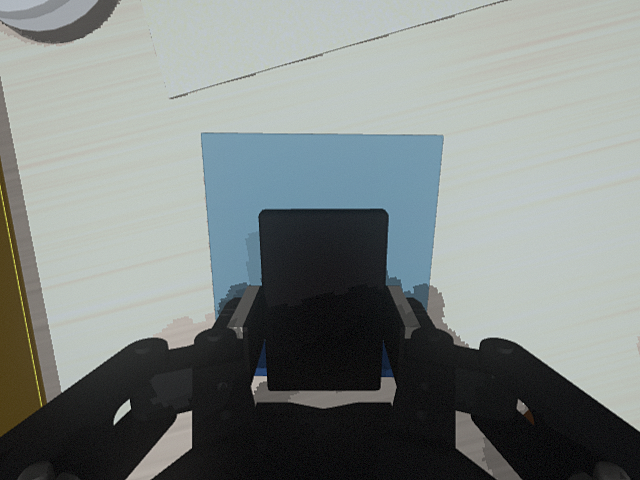

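Run:
```python
from h import *
from scipy.optimize import least_squares
d=cam("wrist");s=ctrl.get_state();print(s["eef_pos"]*1000)
W=[((202,132.5),(53,60,61.3)),((443,135),(53,-60,61.3))]
def f(p):
    r=R.from_euler("z",p[2],degrees=True);o=np.array([p[0],p[1],0]);e=[]
    for px,P in W: e+=list(proj(d,(o+r.apply(P))/1000)[0]-px)
    return np.array(e)
q=least_squares(f,[555,302,-13]);print(q.x,np.round(q.fun,1))
```

```text
[532.90235797 315.22084056  78.91043439]
[559.15323383 309.93037545 -14.69228712] [-0.3 -0.   0.3 -0. ]
```

Request:
move_arm --plan '[4,-1,-12,0.1,0,-0.3,40,4,-1,-12,0,0,0,40,3,-0.6,-10,0,0,0,40,0.4,-0.1,-1.5,0,0,0,40,0,0,0,0,0,0,40,0,0,0,0,0,0,40,0,0,0,0,0,0,40]'

```text
time: 6.3
eef_pos: [0.5429, 0.3123, 0.0413]
tcp_rot: [0.977, -0.124, 0.173, 0.021]
contact_force: [-0.6, 0.2, -1.0]
opening: 0.569
finger_force: 42.4
```

```bash
python3 look.py -;python3 look.py -
```

```text
t 6.35 tcp [542.8 312.3  41.4] yawx -14.46 toolz [ 0.332 -0.084 -0.94 ] F [ 0.7  0.2 -0.7] op 48.4 ff 42.4
t 6.4 tcp [542.8 312.3  41.4] yawx -14.46 toolz [ 0.332 -0.084 -0.94 ] F [ 0.1  0.5 -0.6] op 48.4 ff 42.4
```

Request:
move_arm --plan '[0.3,-0.1,-0.9,0,0,0,40,0.3,-0.1,-0.9,0,0,0,40,0,0,0,0,0,0,40,0,0,0,0,0,0,40]'

```text
time: 6.8
eef_pos: [0.5431, 0.3118, 0.039]
tcp_rot: [0.977, -0.124, 0.172, 0.021]
contact_force: [0.1, 0.2, -0.7]
opening: 0.57
finger_force: 42.4
```

Request:
move_arm --plan '[0.3,-0.1,-0.9,0,0,0,40,0,0,0,0,0,0,40,0,0,0,0,0,0,40]'

```text
time: 7.1
eef_pos: [0.5435, 0.3117, 0.0381]
tcp_rot: [0.977, -0.124, 0.172, 0.021]
contact_force: [0.2, -0.4, -0.7]
opening: 0.566
finger_force: 42.4
```

Request:
move_arm --plan '[0.3,-0.1,-0.9,0,0,0,40,0,0,0,0,0,0,40,0,0,0,0,0,0,40]'

```text
time: 7.4
eef_pos: [0.5436, 0.3117, 0.038]
tcp_rot: [0.977, -0.124, 0.172, 0.022]
contact_force: [-3.8, 0.3, 5.8]
opening: 0.564
finger_force: 43.2
```

Request:
move_arm --plan '[-1.8,0.5,-0.7,0,0,0,40,-1.8,0.5,-0.7,0,0,0,40,0,0,0,0,0,0,40,0,0,0,0,0,0,40]'

```text
time: 7.8
eef_pos: [0.5414, 0.3132, 0.0372]
tcp_rot: [0.977, -0.124, 0.174, 0.021]
contact_force: [0.9, -0.6, 5.4]
opening: 0.568
finger_force: 43.0
```

Request:
move_arm --plan '[-1.4,0.3,-0.5,0,0,0,40,0,0,0,0,0,0,40,0,0,0,0,0,0,40]'

```text
time: 8.1
eef_pos: [0.5401, 0.3136, 0.0367]
tcp_rot: [0.977, -0.124, 0.174, 0.02]
contact_force: [1.1, -0.1, 6.2]
opening: 0.564
finger_force: 43.0
```

Request:
move_arm --plan '[-0.9,0.2,-0.3,0,0,0,40,0,0,0,0,0,0,40,0,0,0,0,0,0,40]'

```text
time: 8.4
eef_pos: [0.5399, 0.3137, 0.0367]
tcp_rot: [0.977, -0.124, 0.174, 0.02]
contact_force: [4.6, -1.1, 5.4]
opening: 0.562
finger_force: 42.8
```

Request:
move_arm --plan '[-0.9,0.2,-0.3,0,0,0,40,0,0,0,0,0,0,40,0,0,0,0,0,0,40]'

```text
time: 8.7
eef_pos: [0.5398, 0.3137, 0.0367]
tcp_rot: [0.977, -0.124, 0.175, 0.02]
contact_force: [6.6, -2.3, 4.5]
opening: 0.564
finger_force: 42.7
```

Request:
move_arm --plan '[-0.9,0.2,-0.3,0,0,0,40,0,0,0,0,0,0,40,0,0,0,0,0,0,40]'

```text
time: 9.0
eef_pos: [0.5397, 0.3137, 0.0368]
tcp_rot: [0.976, -0.124, 0.176, 0.02]
contact_force: [9.1, -4.4, 4.3]
opening: 0.565
finger_force: 42.5
```

The plate is seated against the backstop. Release it and retreat along the normal.

Request:
move_arm --plan '[0,0,0,0,0,0,64,0,0,0,0,0,0,64,0,0,0,0,0,0,64,-3,1,9,0,0,0,64,-7,1.7,19,0,0,0,64,-10,2.5,28,0,0,0,64,-10,2.5,28,0,0,0,64,-10,2.5,28,0,0,0,64,0,0,0,0,0,0,64]'

```text
time: 9.9
eef_pos: [0.4971, 0.3258, 0.1518]
tcp_rot: [0.977, -0.123, 0.176, 0.018]
contact_force: [0.1, 0.9, 0.7]
opening: 0.752
finger_force: 0.0
```

```bash
python3 look.py w4
```

```text
t 9.95 tcp [496.4 324.9 149.3] yawx -14.46 toolz [ 0.335 -0.081 -0.939] F [ 0.1  0.2 -0.7] op 64.1 ff 0.0
```

View pics/w4.png

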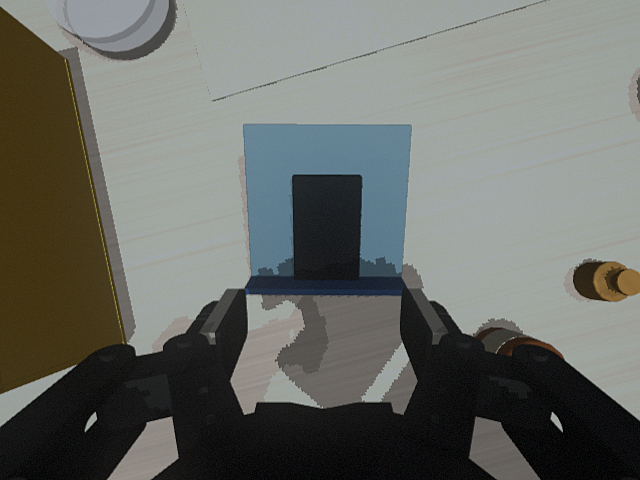

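The black plate is seated, centred and square on the board: it spans (292–361, 175–278) and the board edges are 244/411. Next is the red plate.

Request:
move_arm --plan '[0,0,25,1.67,6.45,0,64,0,-20,20,1.67,6.45,0,64,0,-45,0,1.67,6.45,0,64,0,-45,0,0,0,0.75,64,0,-45,0,0,0,0.75,62,0,-45,0,0,0,0.75,60,0,-45,0,0,0,0.75,60,0,-45,0,0,0,0.75,60,0,-45,0,0,0,0.75,60,-19,-45,0,0,0,0,60,-19,-45,0,0,0,0,60,-19,-45,0,0,0,0,60]'

```text
time: 11.15
eef_pos: [0.4373, -0.1474, 0.1897]
tcp_rot: [0.996, -0.087, -0.001, -0.001]
contact_force: [0.3, 0.2, -0.3]
opening: 0.704
finger_force: 0.0
```

Request:
move_arm --plan '[-19,-50,-40,0,0,0,60,0,0,-45,0,0,0,60,0,0,0,0,0,0,60,0,0,0,0,0,0,60,0,0,0,0,0,0,60]'

```text
time: 11.65
eef_pos: [0.426, -0.1836, 0.118]
tcp_rot: [0.996, -0.086, 0.001, -0.0]
contact_force: [0.0, 0.7, 0.1]
opening: 0.7
finger_force: 0.0
```

```bash
python3 look.py - red:10;python3 look.py - red:10
```

```text
t 11.7 tcp [ 426.4 -183.8  118.5] yawx -9.87 toolz [ 0.003 -0.    -1.   ] F [ 1.  -0.7  0.3] op 59.8 ff 0.0
['red', (308, 185, 70, 106), [420.5, -195.3, 79.1, 48.7, 169.9]]
t 11.75 tcp [ 426.4 -183.8  118.6] yawx -9.86 toolz [ 0.003 -0.001 -1.   ] F [-0.   0.6 -0.9] op 60.0 ff 0.0
['red', (307, 185, 71, 106), [420.9, -195.3, 79.0, 48.8, 170.1]]
```

Request:
move_arm --plan '[-5.6,-11.5,-18,0,0,0,60,0,0,-30,0,0,0,60,0,0,-30,0,0,0,60,0,0,-30,0,0,0,60,0,0,-10,0,0,0,60,0,0,0,0,0,0,60,0,0,0,0,0,0,60,0,0,0,0,0,0,60]'

```text
time: 12.55
eef_pos: [0.4208, -0.1961, 0.0004]
tcp_rot: [0.996, -0.087, 0.002, 0.0]
contact_force: [0.2, 0.3, 0.0]
opening: 0.706
finger_force: 0.0
```

Request:
move_arm --plan '[0,0,0,0,0,0,40,0,0,0,0,0,0,40,0,0,0,0,0,0,40,0,0,0,0,0,0,40]'

```text
time: 12.95
eef_pos: [0.4207, -0.1962, 0.0004]
tcp_rot: [0.996, -0.087, 0.002, 0.0]
contact_force: [-1.1, 1.9, 6.7]
opening: 0.569
finger_force: 41.5
```

Request:
move_arm --plan '[0,0,40,0,0,0,40,0,0,50,0,0,0,40,0,0,50,0,0,0,40,0,0,50,0,0,0,40,14.3,47,0,0,0,-0.57,40,14.3,47,0,0,0,-0.57,40,14.3,47,0,0,0,-0.57,40,14.3,47,0,0,0,-0.57,40,14.3,47,0,0,0,-0.57,40,14.3,47,0,0,0,-0.57,40,14.3,47,0,0,0,-0.57,40,14.3,47,0,0,0,-0.57,40]'

```text
time: 14.15
eef_pos: [0.5338, 0.1829, 0.189]
tcp_rot: [0.992, -0.126, 0.001, -0.001]
contact_force: [0.7, -0.4, -0.9]
opening: 0.572
finger_force: 42.2
```

Request:
move_arm --plan '[0,45,0,0,0,0,40,0,45,0,0,0,0,40,0,45,0,0,0,0,40,0,0,-10,-1.25,-4.84,0,40,0,0,-10,-1.25,-4.84,0,40,0,0,-10,-1.25,-4.84,0,40,0,0,-10,-1.25,-4.84,0,40,0,0,-30,0,0,0,40,0,0,-30,0,0,0,40,0,0,0,0,0,0,40,0,0,0,0,0,0,40,0,0,0,0,0,0,40]'

```text
time: 15.35
eef_pos: [0.5351, 0.3164, 0.0909]
tcp_rot: [0.977, -0.125, 0.174, 0.02]
contact_force: [0.3, 0.7, -0.3]
opening: 0.568
finger_force: 42.2
```

```bash
cat > held.py <<'E'
from h import *
d=cam("wrist");s=ctrl.get_state();r=R.from_quat(s["tcp_rot"]).as_matrix();tcp=s["eef_pos"]
print(np.round(tcp*1000,1),np.degrees(np.arctan2(r[1,0],r[0,0])),r[:,2],s["opening"]*85.4,s["contact_force"])
m=masks(d["color"])["red"].astype(np.uint8)
c=max(cv2.findContours(m,cv2.RETR_EXTERNAL,cv2.CHAIN_APPROX_NONE)[0],key=cv2.contourArea)
T=d["T_tool_cam"];px=c[:,0].astype(float)
v=np.c_[(px[:,0]-d["cx"])/d["f"],-(px[:,1]-d["cy"])/d["f"],-np.ones(len(px))]@T[:3,:3].T
P=T[:3,3]+v*((-.0096-T[2,3])/v[:,2])[:,None]
q=cv2.minAreaRect((P[:,:2]*1000).astype(np.float32));print(cv2.boundingRect(c),q)
E
python3 held.py
```

```text
[535.2 316.4  91.1] -14.591567655381134 [ 0.33504201 -0.08236969 -0.9385958 ] 48.333518997812966 [-0.23881438 -0.02730547 -0.27546055]
(259, 214, 130, 179) ((0.2499847412109375, -0.6026134490966797), (49.33551025390625, 79.4095687866211), 89.88728332519531)
```

Request:
move_arm --plan '[1,-0.7,-11,0,0,0,40,1,-0.7,-11,0,0,0,40,1,-0.7,-11,0,0,0,40,1,-0.6,-8.9,0,0,0.1,40,0,0,0,0,0,0,40,0,0,0,0,0,0,40,0,0,0,0,0,0,40]'

```text
time: 16.1
eef_pos: [0.5375, 0.313, 0.046]
tcp_rot: [0.977, -0.123, 0.172, 0.021]
contact_force: [0.4, -0.4, -1.1]
opening: 0.568
finger_force: 43.9
```

Request:
move_arm --plan '[0.3,-0.1,-0.9,0,0,0,40,0,0,0,0,0,0,40,0,0,0,0,0,0,40]'

```text
time: 16.4
eef_pos: [0.5379, 0.313, 0.0456]
tcp_rot: [0.977, -0.123, 0.172, 0.021]
contact_force: [0.7, -1.8, -0.5]
opening: 0.568
finger_force: 43.9
```

Request:
move_arm --plan '[0.3,-0.1,-0.9,0,0,0,40,0,0,0,0,0,0,40,0,0,0,0,0,0,40]'

```text
time: 16.7
eef_pos: [0.5383, 0.313, 0.0451]
tcp_rot: [0.977, -0.123, 0.172, 0.021]
contact_force: [-1.2, -0.3, 2.5]
opening: 0.572
finger_force: 44.2
```

Request:
move_arm --plan '[-0.7,0.2,1.9,0,0,0,40,0.2,0.9,0,0,0,0,40,0,0,0,0,0,0,40,0,0,0,0,0,0,40,0,0,0,0,0,0,40]'

```text
time: 17.2
eef_pos: [0.5377, 0.3139, 0.0465]
tcp_rot: [0.977, -0.123, 0.172, 0.021]
contact_force: [0.2, -0.1, -0.9]
opening: 0.571
finger_force: 43.9
```

```bash
python3 held.py; python3 look.py w5
```

```text
[537.7 313.9  46.5] -14.422215885879188 [ 0.33145571 -0.08355445 -0.93976368] 48.59255987826032 [ 1.44029887 -0.02843493 -0.31811832]
(259, 214, 130, 181) ((-0.266143798828125, -0.6020183563232422), (49.63562774658203, 80.4444580078125), 89.8871078491211)
t 17.3 tcp [537.7 314.   46.6] yawx -14.42 toolz [ 0.332 -0.084 -0.94 ] F [-0.4  0.4 -0.1] op 48.8 ff 43.9
```

View pics/w5.png

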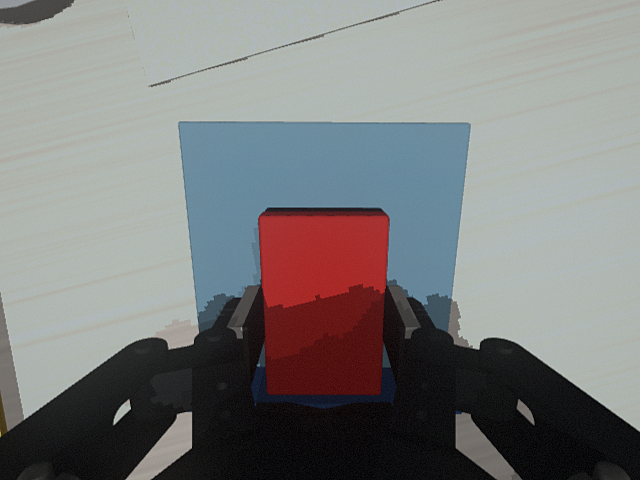

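Request:
move_arm --plan '[0.4,-0.1,-1.2,0,0,0,40,0,0,0,0,0,0,40,0.1,0,-0.4,0,0,0,40,0,0,0,0,0,0,40,0,0,0,0,0,0,40]'

```text
time: 17.8
eef_pos: [0.5382, 0.3139, 0.0451]
tcp_rot: [0.977, -0.123, 0.172, 0.021]
contact_force: [0.1, -0.0, -0.1]
opening: 0.569
finger_force: 44.0
```

Request:
move_arm --plan '[-0.9,0.2,-0.3,0,0,0,40,0,0,0,0,0,0,40,0,0,0,0,0,0,40]'

```text
time: 18.1
eef_pos: [0.5377, 0.3141, 0.0451]
tcp_rot: [0.977, -0.123, 0.173, 0.021]
contact_force: [1.5, -0.5, -0.4]
opening: 0.575
finger_force: 43.9
```

Request:
move_arm --plan '[-0.9,0.2,-0.3,0,0,0,40,0,0,0,0,0,0,40,0,0,0,0,0,0,40]'

```text
time: 18.4
eef_pos: [0.5376, 0.3141, 0.0452]
tcp_rot: [0.977, -0.123, 0.173, 0.021]
contact_force: [4.7, -3.7, -0.5]
opening: 0.568
finger_force: 43.8
```

Request:
move_arm --plan '[0.2,0,-0.6,0,0,0,40,0,0,0,0,0,0,40,0,0,0,0,0,0,40]'

```text
time: 18.7
eef_pos: [0.5378, 0.3142, 0.0449]
tcp_rot: [0.977, -0.123, 0.173, 0.021]
contact_force: [4.6, -4.2, 2.0]
opening: 0.567
finger_force: 44.0
```

Request:
move_arm --plan '[0.2,0,-0.5,0,0,0,40,0,0,0,0,0,0,40,0,0,0,0,0,0,40]'

```text
time: 19.0
eef_pos: [0.5378, 0.3142, 0.0448]
tcp_rot: [0.977, -0.124, 0.173, 0.021]
contact_force: [2.1, -4.3, 4.6]
opening: 0.569
finger_force: 44.4
```

Request:
move_arm --plan '[-0.5,0.1,-0.2,0,0,0,40,0,0,0,0,0,0,40,0,0,0,0,0,0,64,0,0,0,0,0,0,64,0,0,0,0,0,0,64,-3,1,9,0,0,0,64,-7,1.7,19,0,0,0,64,-10,2.5,28,0,0,0,64,-10,2.5,28,0,0,0,64,-10,2.5,28,0,0,0,64,0,0,0,0,0,0,64,0,0,0,0,0,0,64]'

```text
time: 20.2
eef_pos: [0.4962, 0.3251, 0.1561]
tcp_rot: [0.977, -0.123, 0.173, 0.02]
contact_force: [0.9, -0.5, -0.8]
opening: 0.748
finger_force: 0.0
```

```bash
python3 look.py w6
python3 - <<'E'
import cv2
cv2.imwrite("pics/w6c.png",cv2.resize(cv2.imread("pics/w6.png")[100:320,220:440],None,fx=2.7,fy=2.7,interpolation=cv2.INTER_CUBIC))
E
```

```text
t 20.25 tcp [495.7 324.5 154.6] yawx -14.4 toolz [ 0.331 -0.084 -0.94 ] F [ 0.1  0.2 -0.3] op 64.0 ff 0.0
```

View pics/w6c.png

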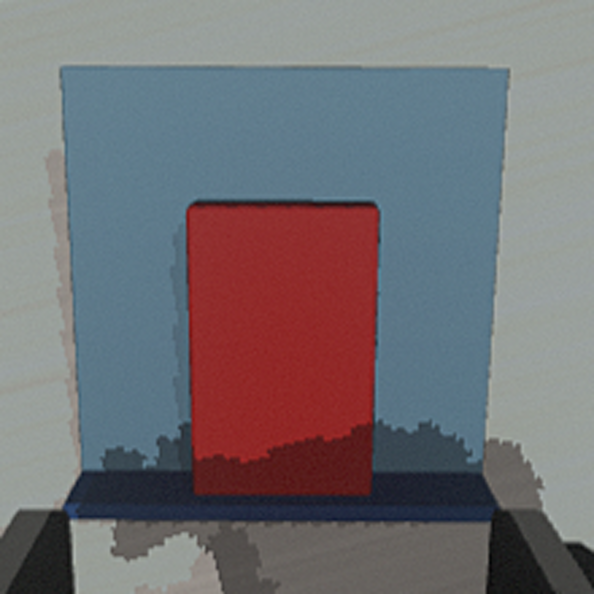

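Both plates are stacked flush and centred (red spans crop 188–378, black just visible behind its far edge). Now I'll locate the bottle, jar, lid, vial and weight using both fixed cameras.

Run:
```python
from h import *
t=cam("top");s=cam("scene")
def cen(d,col,box,z):
    m=masks(d["color"])[col].astype(np.uint8);k=np.zeros_like(m);k[box[1]:box[3],box[0]:box[2]]=1
    c=max(cv2.findContours(m*k,cv2.RETR_EXTERNAL,cv2.CHAIN_APPROX_NONE)[0],key=cv2.contourArea)
    W=(unproj(d,c[:,0],z)[:,:2]*1000).astype(np.float32);print(col,z,cv2.boundingRect(c),cv2.minEnclosingCircle(W))
cen(t,"black",(185,280,225,315),.09);cen(t,"black",(185,280,225,315),.082)
cen(s,"black",(455,245,495,270),.082)
cen(s,"green",(200,215,260,255),.004);cen(s,"blue",(340,240,385,270),.012);cen(s,"yellow",(290,260,340,305),.022)
cen(t,"orange",(335,270,365,300),.048);cen(s,"orange",(320,205,345,225),.043);cen(t,"orange",(240,265,270,295),.03)
g=cv2.cvtColor(t["color"],cv2.COLOR_RGB2GRAY)[305:345,425:470]
print(g[::3,::3])
```

```text
black 0.09 (195, 289, 15, 14) ((405.7972717285156, 200.41151428222656), 13.974552154541016)
black 0.082 (195, 289, 15, 14) ((406.6741943359375, 201.9962615966797), 14.068471908569336)
black 0.082 (468, 251, 16, 15) ((406.13214111328125, 200.41726684570312), 20.443714141845703)
green 0.004 (213, 225, 32, 20) ((576.8925170898438, -259.8289489746094), 34.0035514831543)
blue 0.012 (349, 244, 28, 22) ((457.2342834472656, -0.7803696393966675), 33.01832962036133)
yellow 0.022 (294, 275, 40, 22) ((591.8729248046875, -14.714296340942383), 35.5550537109375)
orange 0.048 (345, 281, 12, 12) ((428.94183349609375, -93.56942749023438), 12.02509880065918)
orange 0.043 (329, 213, 10, 10) ((430.46160888671875, -95.85973358154297), 16.439958572387695)
orange 0.03 (247, 274, 15, 14) ((444.4262390136719, 105.2034912109375), 14.949292182922363)
[[115 116 113 115 113 112 113 113 113 114 114 114 114 112 115]
 [117 114 116 116 114 114 115 115 114 114 115 113 113 113 113]
 [115 115 113 114 114  63 105 101  89 114 114 112 113 115 114]
 [116 104  98  85  35 105  44  42  37  34  50 115 114 116 114]
 [100 100  92  22 111  56  57  51  45  41  33  61 111 111 113]
 [ 99  99  38  23  91  57  57  56  45  46  34  30 115 112 113]
 [102 101  27  29  72  56  54  57  48  45  39  29  89 112 113]
 [102 101  25  28  88  58  56  55  52  46  41  28  95 114 115]
 [ 99  98  27  32 105  55  57  58  45  45  37  24 115 115 112]
 [100 101  83  34  41  95  56  56  46  44  25  99 113 113 113]
 [108 100 101  74  37  41 108  71  34  60 111 113 113 112 114]
 [113 109  98  97  94  62  46  49  91 107 114 114 113 113 112]
 [113 113 113 112 114 114 115 114 112 115 112 112 113 112 114]
 [113 116 114 114 114 113 116 113 114 114 115 112 114 114 114]]
```

Request:
move_arm --plan '[0,0,25,1.67,6.45,0,70,0,-20,20,1.67,6.45,0,80,0,-20,0,1.67,6.45,0,85,-10,-20,0,0,0,0,85,-15,-20,0,0,0,0,85,-15,-20,0,0,0,0,85,-15,-10,0,0,0,0,85,-15,-10,0,0,0,0,85,0,0,0,0,0,0,85,0,0,0,0,0,0,85]'

```text
time: 21.35
eef_pos: [0.4264, 0.2045, 0.1994]
tcp_rot: [0.992, -0.126, -0.0, -0.001]
contact_force: [0.9, 0.0, 0.1]
opening: 0.999
finger_force: 0.0
```

```bash
python3 look.py w7 orange:48
```

```text
t 21.4 tcp [426.7 204.7 199.6] yawx -14.45 toolz [ 0.     0.002 -1.   ] F [ 0.3 -0.3  0.8] op 85.1 ff 0.0
['orange', (325, 221, 35, 44), [407.2, 190.2, 43.1, 19.6, 23.2]]
```

View pics/w7.png

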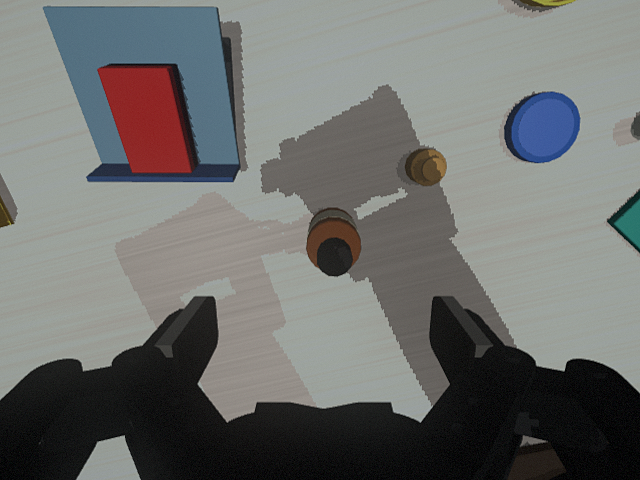

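The bottle's cap is at (335,257) and its body spans 307–361, centred between the fingers. The brass weight is at (427,167) and the lid at (543,127).

Run:
```python
from h import *
d=cam("wrist");print(unproj(d,[(335,257),(307,243),(361,246)],.09)*1000,unproj(d,[(307,243),(361,246)],.058)*1000)
print(blobs(d,"blue",.014,amin=600))
print(ctrl.get_state()["eef_pos"])
```

```text
[[407.76523111 201.45328402  90.        ]
 [423.28715001 218.68440299  90.        ]
 [411.30237048 180.98791113  90.        ]] [[414.50827313 222.55758127  58.        ]
 [401.00434983 180.08282952  58.        ]]
[['blue', (511, 93, 69, 70), [451.7, 0.2, 58.3, 57.4, 75.7]]]
[0.42686814 0.20478961 0.19981608]
```

Request:
move_arm --plan '[-10,-2,-20,0,0,0,70,-9.5,-1.6,-20,0,0,0,70,0,0,-35,0,0,0,70,0,0,-35,0,0,0,70,0,0,-35,0,0,0,70,0,0,-17,0,0,0,70,0,0,-10,0,0,0,70,0,0,0,0,0,0,70,0,0,0,0,0,0,70]'

```text
time: 22.35
eef_pos: [0.4079, 0.2013, 0.0289]
tcp_rot: [0.992, -0.126, 0.001, -0.001]
contact_force: [0.1, -0.8, 0.5]
opening: 0.818
finger_force: 0.0
```

Request:
move_arm --plan '[0,0,0,0,0,0,30,0,0,0,0,0,0,30,0,0,0,0,0,0,30,0,0,0,0,0,0,30,0,0,0,0,0,0,30]' --newtons 30

```text
time: 22.85
eef_pos: [0.4081, 0.2012, 0.0298]
tcp_rot: [0.992, -0.125, 0.001, -0.001]
contact_force: [-0.6, -0.5, 6.4]
opening: 0.529
finger_force: 31.0
```

Request:
move_arm --plan '[0,0,30,0,0,0,30,0,0,45,0,0,0,30,0,0,45,0,0,0,30,15.2,-42,0,0,0,0,30,15.2,-42,0,0,0,0,30,15.2,-42,0,0,0,0,30,15.2,-42,0,0,0,0,30,15.2,-42,0,0,0,0,30,15.2,-42,0,0,0,0,30,0,0,0,0,0,0,30,0,0,0,0,0,0,30,0,0,0,0,0,0,30]'

```text
time: 24.05
eef_pos: [0.4973, -0.0501, 0.1476]
tcp_rot: [0.992, -0.125, -0.0, -0.001]
contact_force: [0.2, 0.1, -2.2]
opening: 0.528
finger_force: 31.7
```

```bash
python3 look.py w8 yellow:22 green:4
```

```text
t 24.1 tcp [497.3 -49.8 147.7] yawx -14.36 toolz [-0.     0.003 -1.   ] F [-0.2  0.  -0.9] op 45.2 ff 31.7
['green', (530, 0, 101, 105), [573.2, -258.8, 70.6, 67.8, 75.6]]
```

Request:
move_arm --plan '[15,-42,0,0,0,0,30,15,-42,0,0,0,0,30,15,-42,0,0,0,0,30,15,-42,0,0,0,0,30,15,-41,0,0,0,0,30,0,0,0,0,0,0,30,0,0,0,0,0,0,30,0,0,0,0,0,0,30]'

```text
time: 24.9
eef_pos: [0.5727, -0.2579, 0.1477]
tcp_rot: [0.992, -0.125, -0.0, -0.002]
contact_force: [-0.1, -0.4, -1.5]
opening: 0.526
finger_force: 31.8
```

```bash
python3 look.py w9 yellow:22 green:4
```

```text
t 24.95 tcp [ 572.7 -257.8  147.8] yawx -14.31 toolz [-0.     0.003 -1.   ] F [ 0.5 -0.2 -1.5] op 45.2 ff 31.8
['green', (283, 177, 87, 73), [581.5, -262.4, 70.5, 55.4, 66.3]]
```

Request:
move_arm --plan '[1.8,-1.5,-25,0,0,0,30,0,0,-35,0,0,0,30,0,0,-30,0,0,0,30,0,0,-15,0,0,0,30,0,0,-6,0,0,0,30,0,0,0,0,0,0,30,0,0,0,0,0,0,30,0,0,0,0,0,0,30]'

```text
time: 25.75
eef_pos: [0.5761, -0.2622, 0.0393]
tcp_rot: [0.992, -0.126, 0.002, -0.0]
contact_force: [-0.4, -0.3, -0.8]
opening: 0.525
finger_force: 31.8
```

Request:
move_arm --plan '[0,0,-1.2,0,0,0,30,0,0,0,0,0,0,30,0,0,0,0,0,0,30]'

```text
time: 26.05
eef_pos: [0.5749, -0.2616, 0.0363]
tcp_rot: [0.992, -0.126, 0.0, -0.001]
contact_force: [-1.0, -0.1, -1.3]
opening: 0.527
finger_force: 31.8
```

Request:
move_arm --plan '[0,0,-1,0,0,0,30,0,0,0,0,0,0,30,0,0,0,0,0,0,30]'

```text
time: 26.35
eef_pos: [0.5748, -0.2614, 0.0348]
tcp_rot: [0.992, -0.126, 0.0, -0.001]
contact_force: [0.1, 0.1, -2.0]
opening: 0.525
finger_force: 31.8
```

Request:
move_arm --plan '[0,2,0,0,0,0,30,0,0,-1,0,0,0,30,0,0,0,0,0,0,30,0,0,0,0,0,0,30]'

```text
time: 26.75
eef_pos: [0.5749, -0.2595, 0.0339]
tcp_rot: [0.992, -0.126, 0.0, -0.001]
contact_force: [-0.3, -0.3, -1.8]
opening: 0.531
finger_force: 31.9
```

Request:
move_arm --plan '[0,0,-1,0,0,0,30,0,0,0,0,0,0,30,0,0,0,0,0,0,30]'

```text
time: 27.05
eef_pos: [0.575, -0.2596, 0.0338]
tcp_rot: [0.992, -0.126, 0.0, -0.001]
contact_force: [-2.1, 2.3, 5.1]
opening: 0.53
finger_force: 32.3
```

Request:
move_arm --plan '[0,0,0,0,0,0,75,0,0,0,0,0,0,75,0,0,0,0,0,0,75,0,0,20,0,0,0,85,0,0,40,0,0,0,85,0,0,50,0,0,0,85,-40,-4,50,0,0,0,85,-45,-5,0,0,0,0,85,-45,-5,0,0,0,0,85,-45,-5,0,0,0,0,85,-40,-5,0,0,0,0,85,0,0,0,0,0,0,85]'

```text
time: 28.25
eef_pos: [0.3653, -0.2824, 0.181]
tcp_rot: [0.992, -0.127, -0.001, -0.001]
contact_force: [-0.2, 0.4, -0.5]
opening: 0.994
finger_force: 0.0
```

Request:
move_arm --plan '[0,0,0,0,0,0,85,0,0,0,0,0,0,85]'

```text
time: 28.45
eef_pos: [0.3695, -0.2829, 0.1823]
tcp_rot: [0.992, -0.125, 0.001, -0.001]
contact_force: [0.4, -0.2, -0.5]
opening: 0.995
finger_force: 0.0
```

```bash
python3 look.py w10 green:4
```

```text
t 28.5 tcp [ 369.7 -282.8  182.2] yawx -14.38 toolz [ 0.001  0.002 -1.   ] F [ 0.6 -0.5 -0.6] op 84.9 ff 0.0
['green', (195, 0, 72, 21), [546.5, -252.3, 55.5, 13.8, 75.6]]
```

View pics/w10.png

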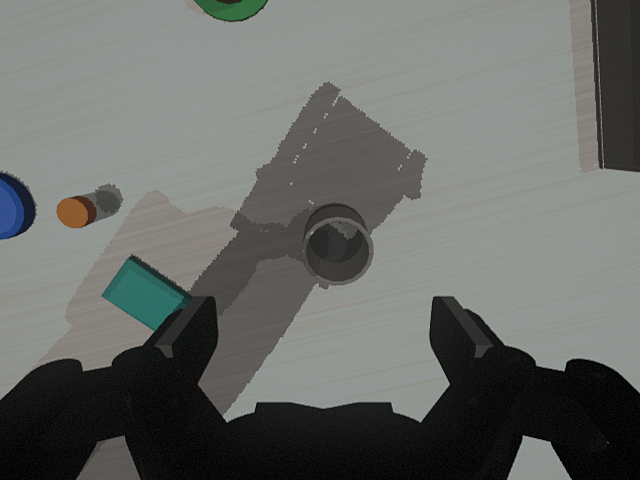

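The jar rim is at (338,250), spanning 304–373. The vial is at (75,212), far to the left.

Run:
```python
from h import *
d=cam("wrist");print(unproj(d,[(338.5,250),(304,250),(373,250),(338,216),(338,284)],.062)*1000,ctrl.get_state()["eef_pos"])
t=cam("top");s=cam("scene")
for n,c in (("t",t),):
  H=cv2.cvtColor(c["color"],cv2.COLOR_RGB2HSV);m=((H[...,0]>20)&(H[...,0]<36)&(H[...,1]>120)).astype(np.uint8)
  m[:,:280]=0;m[:,350:]=0;m[:180]=0;m[250:]=0
  k=max(cv2.findContours(m,cv2.RETR_EXTERNAL,cv2.CHAIN_APPROX_NONE)[0],key=cv2.contourArea)
  print(cv2.boundingRect(k),cv2.minEnclosingCircle((unproj(c,k[:,0],.02)[:,:2]*1000).astype(np.float32)))
for g in blobs(t,"green",.004,box=(400,200,450,245)):print(g)
```

```text
[[ 352.22231841 -289.48027727   62.        ]
 [ 358.71716479 -263.89971526   62.        ]
 [ 345.73000682 -315.05085577   62.        ]
 [ 378.11336551 -295.37378583   62.        ]
 [ 325.09822632 -282.50032546   62.        ]] [ 0.36973066 -0.28269389  0.18212858]
(296, 199, 37, 36) ((582.243408203125, -19.690895080566406), 39.711387634277344)
['green', (410, 206, 32, 32), [571.2, -256.1, 68.8, 59.9, 52.5]]
```

Request:
move_arm --plan '[-9,-3.5,-20,0,0,0,85,-8.7,-3.3,-20,0,0,0,85,0,0,-30,0,0,0,85,0,0,-35,0,0,0,85,0,0,-35,0,0,0,85,0,0,-15,0,0,0,85,0,0,-7,0,0,0,85,0,0,0,0,0,0,85,0,0,0,0,0,0,85,0,0,0,0,0,0,85]'

```text
time: 29.65
eef_pos: [0.3519, -0.2904, 0.0213]
tcp_rot: [0.992, -0.125, 0.001, -0.0]
contact_force: [0.6, 0.1, 0.1]
opening: 0.996
finger_force: 0.0
```

Request:
move_arm --plan '[0,0,0,0,0,0,40,0,0,0,0,0,0,40,0,0,0,0,0,0,40,0,0,0,0,0,0,40,0,0,0,0,0,0,40]'

```text
time: 30.15
eef_pos: [0.3514, -0.2899, 0.0207]
tcp_rot: [0.992, -0.126, 0.001, -0.001]
contact_force: [-0.3, 0.5, 5.3]
opening: 0.63
finger_force: 32.9
```

Request:
move_arm --plan '[0,0,30,0,0,0,40,0,0,45,0,0,0,40,0,0,45,0,0,0,40,28,19,0,0,0,0,40,40,26,0,0,0,0,40,40,26,0,0,0,0,40,40,26,0,0,0,0,40,40,26,0,0,0,0,40,39,27,0,0,0,0,40,0,0,0,0,0,0,40,0,0,0,0,0,0,40,0,0,0,0,0,0,40]'

```text
time: 31.35
eef_pos: [0.5768, -0.1396, 0.1389]
tcp_rot: [0.992, -0.126, -0.001, -0.001]
contact_force: [-0.5, 0.2, -1.0]
opening: 0.633
finger_force: 32.6
```

```bash
python3 look.py w11
python3 - <<'E'
from h import *
d=cam("wrist");H=cv2.cvtColor(d["color"],cv2.COLOR_RGB2HSV)
for nm,lo,hi,z in (("dish",20,36,.02),("pad",45,80,.004)):
  m=((H[...,0]>lo)&(H[...,0]<hi)&(H[...,1]>110)&(H[...,2]>40)).astype(np.uint8)
  for k in cv2.findContours(m,cv2.RETR_EXTERNAL,cv2.CHAIN_APPROX_NONE)[0]:
    if cv2.contourArea(k)>800: print(nm,cv2.boundingRect(k),cv2.minEnclosingCircle((unproj(d,k[:,0],z)[:,:2]*1000).astype(np.float32)))
E
```

```text
t 31.4 tcp [ 576.8 -139.9  139.2] yawx -14.5 toolz [-0.001  0.003 -1.   ] F [-0.5 -0.4 -1.4] op 54.2 ff 32.6
dish (119, 213, 104, 98) ((581.5611572265625, -19.48666000366211), 41.02078628540039)
pad (428, 144, 91, 91) ((575.26171875, -258.914794921875), 35.61442565917969)
```

View pics/w11.png

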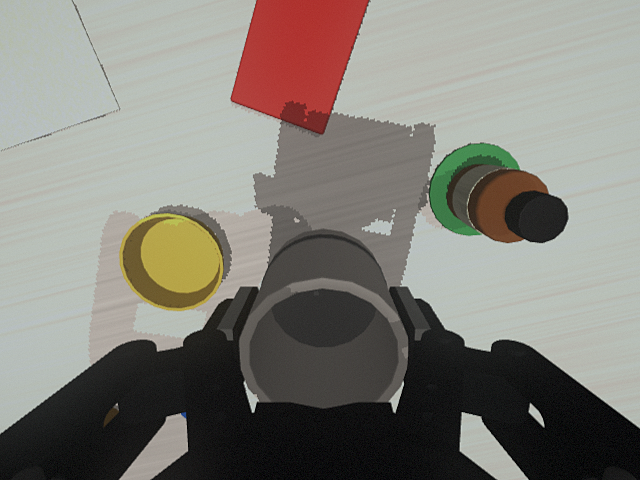

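The dish (172,262), pad (475,190) and upright bottle are all visible, with the jar held between them. Now I'll lower it.

Request:
move_arm --plan '[1,0.5,-30,0,0,0,40,0,0,-35,0,0,0,40,0,0,-30,0,0,0,40,0,0,-16,0,0,0,40,0,0,-4,0,0,0,40,0,0,0,0,0,0,40,0,0,0,0,0,0,40,0,0,0,0,0,0,40,0,0,0,0,0,0,40]'

```text
time: 32.35
eef_pos: [0.58, -0.1393, 0.0264]
tcp_rot: [0.992, -0.126, 0.001, -0.001]
contact_force: [-0.6, -0.3, -1.2]
opening: 0.632
finger_force: 32.5
```

Request:
move_arm --plan '[-2,0,-3,0,0,0,40,0,0,-1.5,0,0,0,40,0,0,0,0,0,0,40,0,0,0,0,0,0,40]'

```text
time: 32.75
eef_pos: [0.5771, -0.1389, 0.0208]
tcp_rot: [0.992, -0.126, 0.0, -0.001]
contact_force: [-2.0, 1.4, 3.1]
opening: 0.632
finger_force: 32.9
```

Request:
move_arm --plan '[0,0,-0.9,0,0,0,40,0,0,0,0,0,0,40,0,0,0,0,0,0,40]'

```text
time: 33.05
eef_pos: [0.5771, -0.1389, 0.0208]
tcp_rot: [0.992, -0.125, -0.0, -0.001]
contact_force: [-4.9, 2.7, 7.8]
opening: 0.636
finger_force: 33.4
```

Request:
move_arm --plan '[0,0,0,0,0,0,76,0,0,0,0,0,0,76,0,0,0,0,0,0,76,0,0,20,0,0,0,76,0,0,40,0,0,0,76,0,0,50,0,0,0,76,-15,20,30,0,0,0,76,-35,40,0,0,0,0,76,-35,40,0,0,0,0,76,-40,39,-10,0,0,0,76,0,0,0,0,0,0,76,0,0,0,0,0,0,76]'

```text
time: 34.25
eef_pos: [0.46, -0.0086, 0.1502]
tcp_rot: [0.992, -0.125, 0.0, -0.001]
contact_force: [0.4, -0.0, 0.6]
opening: 0.891
finger_force: 0.0
```

```bash
python3 look.py w12 blue:14; python3 look.py - blue:14
```

```text
t 34.3 tcp [461.4  -9.4 151.1] yawx -14.4 toolz [ 0.002  0.002 -1.   ] F [ 0.1  0.4 -0.2] op 75.9 ff 0.0
['blue', (290, 200, 64, 72), [452.0, -7.1, 58.4, 44.7, 1.6]]
t 34.35 tcp [462.2  -9.9 151.6] yawx -14.44 toolz [ 0.003  0.001 -1.   ] F [-0.2  0.3  0.6] op 76.1 ff 0.0
['blue', (282, 204, 71, 70), [451.9, -2.9, 58.6, 52.9, 3.4]]
```

Request:
move_arm --plan '[-5,5,-30,0,0,0,76,-5.4,4.6,-30,0,0,0,76,0,0,-30,0,0,0,76,0,0,-15,0,0,0,76,0,0,0,0,0,0,76,0,0,0,0,0,0,76,0,0,0,0,0,0,76]'

```text
time: 35.05
eef_pos: [0.4524, -0.0005, 0.0472]
tcp_rot: [0.992, -0.126, 0.002, -0.001]
contact_force: [0.2, 0.3, -0.8]
opening: 0.89
finger_force: 0.0
```

```bash
python3 look.py w13 blue:14 board:14
```

```text
t 35.1 tcp [ 4.522e+02 -3.000e-01  4.730e+01] yawx -14.45 toolz [ 0.004  0.001 -1.   ] F [ 0.1 -0.   0.4] op 76.0 ff 0.0
['blue', (268, 215, 113, 110), [451.9, -0.3, 58.6, 58.1, 9.8]]
['board', (268, 214, 114, 111), [452.7, -0.0, 60.5, 58.4, 10.6]]
```

Request:
move_arm --plan '[0,0,-25,0,0,0,76,0,0,-14,0,0,0,76,0,0,-5,0,0,0,76,0,0,0,0,0,0,76,0,0,0,0,0,0,76,0,0,0,0,0,0,45,0,0,0,0,0,0,45,0,0,0,0,0,0,45,0,0,0,0,0,0,45,0,0,0,0,0,0,45]'

```text
time: 36.1
eef_pos: [0.4515, 0.0001, 0.0032]
tcp_rot: [0.992, -0.126, 0.001, -0.001]
contact_force: [-1.6, 0.5, 4.8]
opening: 0.684
finger_force: 31.1
```

Request:
move_arm --plan '[0,0,40,0,0,0,45,0,0,50,0,0,0,45,0,0,50,0,0,0,45,15,-35,0,0,0,0,45,15,-35,0,0,0,0,45,15,-35,0,0,0,0,45,15,-34,0,0,0,0,45,0,0,0,0,0,0,45,0,0,0,0,0,0,45,0,0,0,0,0,0,45]'

```text
time: 37.1
eef_pos: [0.5099, -0.1378, 0.1416]
tcp_rot: [0.992, -0.125, -0.0, -0.001]
contact_force: [-1.1, 0.9, -0.0]
opening: 0.678
finger_force: 32.6
```

```bash
cat > jar.py <<'E'
from h import *
d=cam("wrist");s=ctrl.get_state();print(np.round(s["eef_pos"]*1000,1),s["opening"]*85.4,s["contact_force"])
p=proj(d,[[.5777,-.139,.062],[.5777+.028,-.139,.062]]);r=np.linalg.norm(p[1]-p[0]);print(p[0],r)
g=cv2.medianBlur(cv2.cvtColor(d["color"],cv2.COLOR_RGB2GRAY),3)
c=cv2.HoughCircles(g,cv2.HOUGH_GRADIENT_ALT,1,5,param1=100,param2=.6,minRadius=int(r*.8),maxRadius=int(r*1.15))
for q in ([] if c is None else c[0]):
    if np.hypot(*(q[:2]-p[0]))<40: print(q,unproj(d,[q[:2]],.062)[0]*1000)
cv2.imwrite("pics/jar.png",d["color"][:,:,::-1])
E
python3 jar.py
```

```text
[ 509.9 -137.6  141.6] 58.12864230112226 [ 0.71235947 -0.08783667 -0.43668499]
[298.43191757 140.08843572] 50.643372801512065
[297.       144.        43.605537] [ 575.74020883 -137.57464763   62.        ]
```

Request:
move_arm --plan '[33,0,0,0,0,0,45,33.4,-0.4,0,0,0,0,45,0,0,-25,0,0,0,45,0,0,-25,0,0,0,45,0,0,-12,0,0,0,45,0,0,0,0,0,0,45,0,0,0,0,0,0,45,0,0,0,0,0,0,45]'

```text
time: 37.95
eef_pos: [0.5778, -0.1393, 0.0815]
tcp_rot: [0.992, -0.125, 0.002, -0.001]
contact_force: [0.3, -0.0, 0.2]
opening: 0.683
finger_force: 32.6
```

```bash
python3 look.py w14 blue:85
```

```text
t 38.0 tcp [ 577.9 -139.5   81.5] yawx -14.43 toolz [ 0.004  0.001 -1.   ] F [-0.1 -0.2 -0. ] op 57.8 ff 32.6
['blue', (252, 233, 144, 141), [575.0, -138.0, 62.0, 61.4, 11.3]]
```

Request:
move_arm --plan '[-1.4,1.2,-5,0,0,0,45,0,0,-6,0,0,0,45,0,0,-3,0,0,0,45,0,0,0,0,0,0,45,0,0,0,0,0,0,45,0,0,0,0,0,0,45]'

```text
time: 38.6
eef_pos: [0.5754, -0.1379, 0.0655]
tcp_rot: [0.992, -0.126, 0.0, -0.001]
contact_force: [-0.8, -0.5, 0.1]
opening: 0.679
finger_force: 32.6
```

Request:
move_arm --plan '[0,0,-1,0,0,0,45,0,0,0,0,0,0,45,0,0,0,0,0,0,45]'

```text
time: 38.9
eef_pos: [0.5757, -0.138, 0.0654]
tcp_rot: [0.992, -0.126, 0.0, -0.001]
contact_force: [-1.7, 0.1, 5.2]
opening: 0.683
finger_force: 33.0
```

Request:
move_arm --plan '[0,0,-1,0,0,0,45,0,0,0,0,0,0,45,0,0,0,0,0,0,45]'

```text
time: 39.2
eef_pos: [0.5761, -0.1381, 0.0654]
tcp_rot: [0.992, -0.126, 0.001, -0.001]
contact_force: [-2.8, 1.0, 9.3]
opening: 0.685
finger_force: 33.5
```

Contact came at the expected height. Release and retreat upward.

Request:
move_arm --plan '[0,0,0,0,0,0,76,0,0,0,0,0,0,76,0,0,0,0,0,0,76,0,0,20,0,0,0,76,0,0,40,0,0,0,76,0,0,45,0,0,0,76,-45,0,20,0,0,0,76,-20,0,0,0,0,0,76,0,0,0,0,0,0,76,0,0,0,0,0,0,76,0,0,0,0,0,0,76]'

```text
time: 40.3
eef_pos: [0.5109, -0.1379, 0.188]
tcp_rot: [0.992, -0.126, -0.0, -0.001]
contact_force: [0.2, 0.3, -0.8]
opening: 0.89
finger_force: 0.0
```

```bash
python3 look.py fin blue:76 green:4
python3 - <<'E'
from h import *
d=cam("wrist");t=cam("top");s=cam("scene")
print(blobs(t,"orange",.048,box=(335,270,365,300)),blobs(t,"orange",.03,box=(240,265,270,295)))
a=d["color"][0:420,90:560]
a=cv2.resize(a,(400,357));b=cv2.resize(s["color"][180:440,170:570],(400,260))
im=np.zeros((360,800,3),np.uint8);im[:357,:400]=a;im[:260,400:]=b
cv2.imwrite("pics/final.png",im[:,:,::-1])
E
```

```text
t 40.35 tcp [ 511.  -137.9  188. ] yawx -14.42 toolz [-0.     0.003 -1.   ] F [ 0.6  0.6 -0.5] op 76.1 ff 0.0
['blue', (258, 101, 29, 71), [587.8, -118.0, 47.7, 12.9, 149.4]]
['blue', (271, 98, 73, 89), [572.8, -143.6, 58.3, 44.1, 149.9]]
['green', (421, 130, 49, 21), [546.0, -254.8, 41.1, 14.6, 66.3]]
['green', (402, 63, 67, 65), [592.8, -247.9, 66.7, 28.2, 123.7]]
[] [['orange', (247, 274, 15, 14), [443.7, 105.4, 29.2, 27.2, 89.8]]]
```

View pics/final.png

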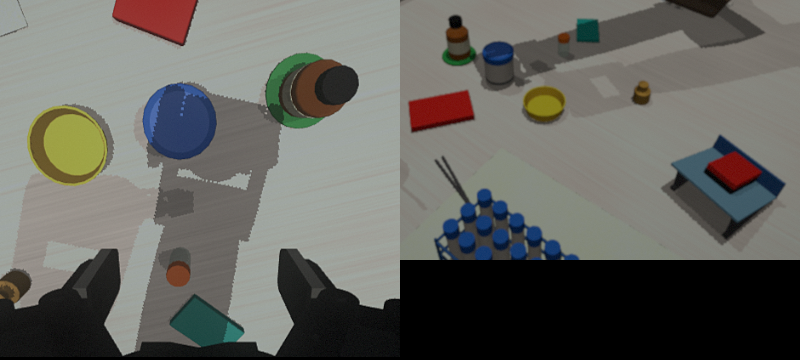

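The final view shows the bottle upright on the pad and the lidded jar midway between the pad and the dish. The plates are stacked on the rack, and the vial and weight are standing. The gripper is clear of everything.

```bash
python3 -c "
from plant import order
print(order.sign_off())"
```

```text
the job is handed in; nothing more can be done
None
```

The coating station is set out as asked and handed in at about 40 s of robot time; the vial and weight were still standing in the last view, and the gripper had let go of everything.

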